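Slide the well plate into its matching deck nest

ROBOT

A 7-joint arm with a two-finger parallel gripper is mounted at the origin on a cart in front of the work surface, level with it; the furniture and walls round the work are solid. World frame = base frame: x ahead of the robot, y to its left, z up, the work surface at z = 0. Lengths are in m, angles in rad, forces in N, time in s.
With the tool pointing down it reaches from about 0.4 to 0.85 m from the base axis. Payload 10.4 kg.
Tool frame: the origin (TCP) lies midway between the tips of the shut fingers; the grasp point (between the pads) lies 19 mm behind it; z points along the fingers, x is the direction in which the jaws open and shut, and the axes are right-handed (so a half turn about z gives the same grasp; the last joint's range is limited). The gripper opens to 85 mm and grips with 20 to 120 N. Pads are 22 mm wide; open, the fingers measure 114 mm over their backs; the gripper's body (76 mm by 85 mm) begins 54 mm behind the grasp point. The pads swing forward as they close: fully open they stand 13 mm farther back than shut.
Start: joints at [-1.358, 0.332, -0.065, 1.46, 0.022, 1.35, -0.088], TCP at [0.146, 0.608, 0.231] pointing down, gripper open.
Joint ranges: [-2.6, 2.6], [-0.5, 2.12], [-1.47, 1.34], [0.16, 2.42], [-1.27, 4.41], [0.06, 2.06], [-2.6, 2.6]. Speed limits (rad/s): [2.22, 2.22, 2.79, 2.79, 3.14, 3.14, 3.14].

INTERFACE

Orientations are given as a unit quaternion [x, y, z, w].
In Python, from workcell import manip, cams gives the robot as it stands.
- The arm moves only by the tool move_arm, never from a script. Its argument "moves" is a list of rows, each a list of 7 numbers: the turn, a rotation vector about the tool's x, y, z in degrees, then the shift along the tool's x, y, z in m, then the finger opening in m, from 0 to 0.0854. A call has 1 to 10 rows; each row is the pose to reach, as a shift and turn from the pose commanded when the call began, along the tool's axes at that moment; what a row does not reach only later rows make up. A row lasts 1/10 s, in which the tool goes at most 50 mm and 8.59 degrees, less where a joint would pass 70% of its speed; a pose out of reach is approached as far as the arm can. A call with a gripper value outside its range is refused whole. The fingers move at their own pace and stop on an object; "grip_force" is the grip in N (left out, the last holds). Time passes only in rows, so rows that repeat a pose let the fingers close. It gives the time, the measured TCP pose, the force and the opening at its end, in the units of the state.
- manip.get_obs(): the state, without advancing time (a new reading comes with each control period).
- cams.camera(name): name is "side" or "top"; returns the picture (384x512x3 uint8, red, green, blue); there is no depth.
- cams.camera_params(name): a dict with "fx", "fy", "cx", "cy" (pixels), "xyz" and "rotation" of the camera in the world. Camera axes: x right, y up, looking along -z (the intrinsics and any distortion apply to the point x, -y, -z); pixel columns grow to the right and rows downward; lengths in m; the calibration is good to about 2 mm. A picture is of the moment at which its call begins. camera_params takes no time and is no camera call.
- manip.hand_in(): hands the job in, once; it reports no verdict.
The state is a dict: "clock": time; "joint_pos": joint angles; "joint_velocities": joint speeds; "tau": joint torques, N m; "position": TCP position; "ee_rot": TCP orientation; "ft_force": force on the tool from outside, world axes, zero at the start; "torque": the same for the moment, N m; "grip_width": opening from 0.0 (shut) to 1.0 (fully open).
Only numpy, scipy, OpenCV 4.12 (cv2) and the standard library are available. Lean on these libraries where they do the work, as an engineer would, in place of code of your own. Each camera call takes 0.05 s, during which the arm holds its last target. There are 200 camera calls.

TASK

Slide the white well plate along the deck and into the nest that fits it: front edge in under the far lip, then press its near edge down past the sprung jaw until it lies flat on the nest floor and the jaw has clicked back over its foot. Leave the timer, the beaker and the sample pot where they stand.

Things in the scene. Friction and masses are not known exactly. Their poses are not given: they have to be found in the camera images.
- deck: Fixed grey metal deck. Origin on the bench (z 0) below the middle of the line where the flat apron meets the two nests; x away from the robot, y left. Apron: smooth, 40 mm above the origin, x -170 to 0, y -167 to +167 mm, open at front and sides. The nests stand side by side beyond the line, centred at y +83.5 and -83.5 mm; which is on which side changes.
- well_plate: Loose white 48-well plate, about 130 g, lying flat on the apron. Origin: centre of its underside; z up. Foot flange 85.5 (x) x 127.8 (y) x 6 mm high; above it the block of wells, 71.5 x 113.8 mm, up to 20 mm above the underside. The same either way round.
- wide_nest_seat (a point): Centre of the floor of the wide nest, which fits the plate; axes like the deck's; a seated plate's origin lies here. Pocket 87.5 (x) by 131 mm (y), floor 16 mm below the apron, near edge (x -43.75) at the apron's end. Far wall (x +43.75): a fixed lip overhangs 3.5 mm, underside 9 mm above the floor; the plate's front edge goes in under it, nose-down.
- wide_nest: The wide nest itself: origin on the bench below the middle of its pocket's near edge, axes like the deck's. Dark side rails 6 mm thick stand 10 mm above the apron; they begin 15 mm before the pocket's near edge in a flared mouth about 150 mm wide and are 131 mm apart from 15 mm inside the edge to the far wall.
- narrow_nest_seat (a point): Centre of the floor of the other nest, made alike but only 96 mm wide in y: too narrow for the plate.
- wide_nest_jaw (a joint): Sprung jaw, 44 mm wide, amid the wide nest's near edge (rad). 0 = at rest: its nose stands 4 mm out over the pocket, top sloping from apron level to 7 mm below it. About 0.15 = pushed back so that the plate's flange passes down; it then springs back to 0 over the flange. Pressing the plate's near edge past it takes 5 to 12 N.
- timer: Round white bench timer, 66 mm across, 24 mm high, bystander; origin under its centre.
- beaker_low: Low clear beaker, 73 mm across, 60 mm high, bystander; origin under its centre.
- sample_pot: Sample pot with a teal cap, 55 mm across, 88 mm high, bystander; origin under its centre.

How it is judged:
By the outcome, as a careful person would: the job done as asked, in the order asked, and still so for the second after the job is handed in, with the robot touching nothing.
It also fails if it takes over 54 s, if anything falls off the work surface, if the arm or the gripper's body presses on something with over 40 N, if the wrist force passes 120 N, or if a joint passes its speed limit or range.

## Working session

There is one attempt and no reset: what is moved stays moved. The work goes in short steps, Python scripts to look and compute and a tool call to move; the robot and the scene stay as the last step left them, time stands still between calls to the robot, and variables do not carry over. Pictures are saved under pics/ and viewed, about 8 in all and at most 12, crops included, and the job is handed in when it is done.

Besides the shell and the picture viewer there is one more tool, called after "Emit:" as a command line: name --pt "numbers of a row" for each row, then --argument value for the rest. move_arm: Moves the arm, as the interface text tells. Its arguments: {"type":"object","properties":{"moves":{"type":"array","items":{"type":"array","items":{"type":"number"}}},"grip_force":{"type":"number"}},"required":["moves"]}

```bash
mkdir -p pics; ls; python3 - <<'E'
from workcell import manip, cams
import cv2
print(manip.get_obs())
for n in("top","side"):
    print(n,cams.camera_params(n))
    cv2.imwrite(f"pics/{n}0.png",cams.camera(n)[:,:,::-1])
E
```

```text
pics
{'clock': 0.0, 'joint_pos': array([-1.35761076,  0.33289945, -0.06467454,  1.46096555,  0.02160467,
        1.3498963 , -0.08851195]), 'joint_velocities': array([ 0.00031027,  0.00059221, -0.00195887,  0.0013103 ,  0.00068672,
        0.00152045,  0.00088852]), 'tau': array([-3.44092377e-04, -6.25446439e+01,  4.89948154e-02, -3.91611993e+01,
        1.61665905e-02,  1.00190879e-02, -3.99418994e-06]), 'position': array([0.14593644, 0.60732656, 0.23048708]), 'ee_rot': array([ 7.85372312e-01,  6.19023254e-01, -5.52393097e-04,  4.87257680e-04]), 'ft_force': array([ 0.06095754, -0.01208859, -0.59814255]), 'torque': array([-0.03142863,  0.0176288 , -0.00834861]), 'grip_width': 1.0005694545133736}
top {'fx': 353.57272622464495, 'fy': 353.57272622464495, 'cx': 250.04073910089912, 'cy': 187.17920587576867, 'xyz': array([0.43763541, 0.08422699, 0.98365196]), 'rotation': array([-0.0526777 ,  0.03442848,  0.71310924, -0.6982227 ])}
side {'fx': 395.6798148649242, 'fy': 395.6798148649242, 'cx': 248.8779252783752, 'cy': 184.12976761461763, 'xyz': array([-0.07962385, -0.83960776,  0.51514316]), 'rotation': array([ 0.54044535, -0.16748328, -0.24608703,  0.7869621 ])}
```

View pics/top0.png

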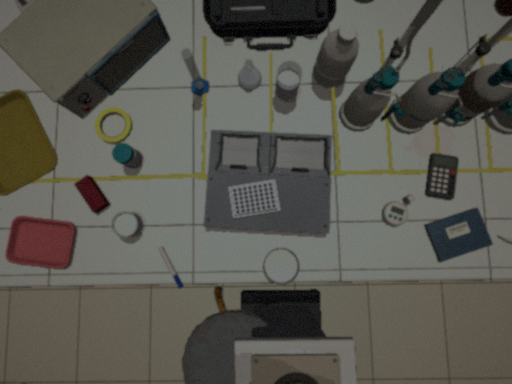

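View pics/side0.png

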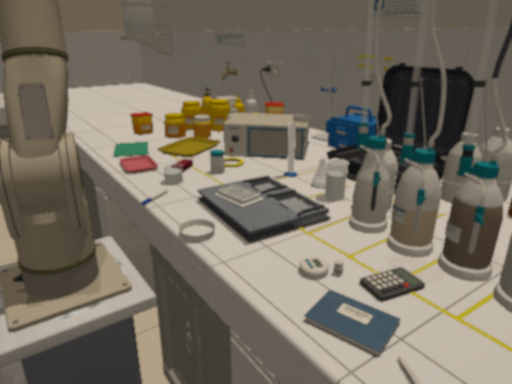

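The top view shows the deck at about (205–332, 130–237), with the plate at (254,198). The wide nest is the right-hand one, around (300,155), and the beaker is at (281,265). The side view agrees.

```bash
cat > h.py <<'E'
import numpy as np, cv2
from scipy.spatial.transform import Rotation as R
from workcell import manip, cams
def rays(n,uv):
    p=cams.camera_params(n); uv=np.atleast_2d(uv).astype(float)
    d=np.c_[(uv[:,0]-p['cx'])/p['fx'],-(uv[:,1]-p['cy'])/p['fy'],-np.ones(len(uv))]
    return p['xyz'],R.from_quat(p['rotation']).apply(d)
def onplane(n,uv,z):
    o,d=rays(n,uv); return o+d*((z-o[2])/d[:,2])[:,None]
def proj(n,P):
    p=cams.camera_params(n); q=R.from_quat(p['rotation']).inv().apply(np.atleast_2d(P)-p['xyz'])
    return np.c_[p['cx']+p['fx']*q[:,0]/-q[:,2],p['cy']-p['fy']*q[:,1]/-q[:,2]]
def tri(a,b):
    o1,d1=rays('top',a);o2,d2=rays('side',b);d1=d1[0];d2=d2[0]
    s=np.linalg.lstsq(np.c_[d1,-d2],o2-o1,rcond=None)[0]
    return (o1+d1*s[0]+o2+d2*s[1])/2,np.linalg.norm(o1+d1*s[0]-o2-d2*s[1])
E
python3 - <<'E'
from h import *
print(manip.get_obs()['clock'], proj('top',[[0,0,0],[.146,.607,.23],[.5,0,0]]),proj('side',[[0,0,0],[.146,.607,.23],[.5,0,0]]))
t=cv2.imread('pics/top0.png')[115:245,190:345]; s=cv2.imread('pics/side0.png')[165:250,185:340]
cv2.imwrite('pics/crop.png',np.hstack([cv2.resize(t,None,fx=4,fy=4,interpolation=cv2.INTER_CUBIC)]))
cv2.imwrite('pics/crops.png',cv2.resize(s,None,fx=5,fy=5,interpolation=cv2.INTER_CUBIC))
E
```

```text
0.1 [[295.89176467 399.72435459]
 [  7.78333108 379.26413568]
 [289.51588796 207.66898303]] [[ 62.72967745 282.44401009]
 [ 60.17899348 122.74940668]
 [249.20472858 223.66579514]]
```

View pics/crop.png

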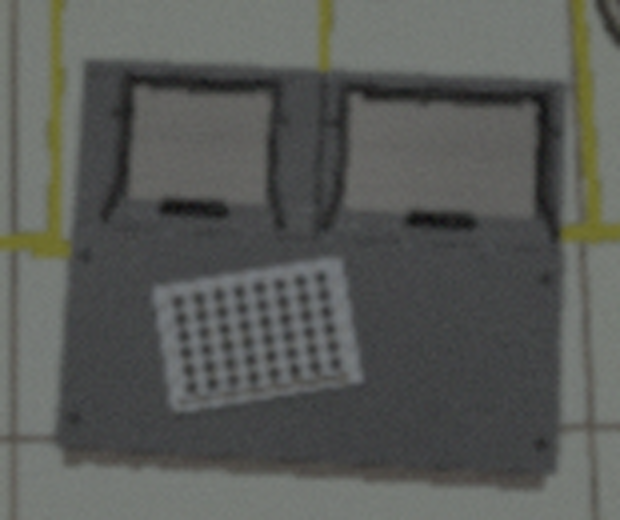

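View pics/crops.png

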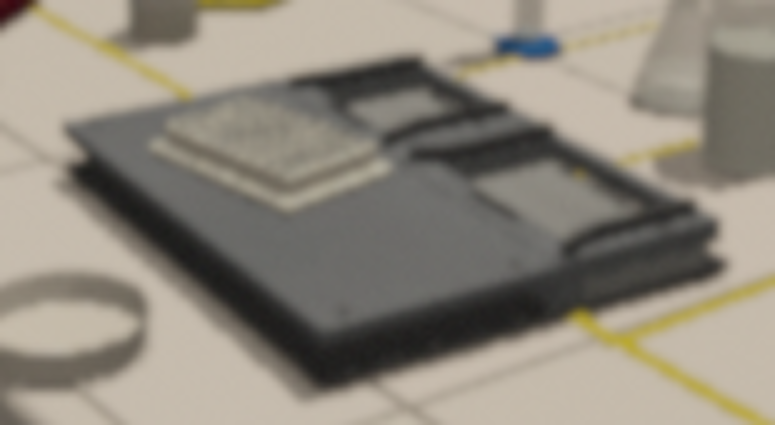

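Crops: in the top crop (4x, offset 190,115), the plate's corners are at about (155,288), (340,258), (362,380) and (175,410). The wide pocket's floor spans (345–538, 98–218) and its jaw is at (440,220). The side crop confirms the layout and the nest is empty. Next I'll measure it.

```bash
python3 - <<'E'
from h import *
for n in('top','side'):
    im=cv2.imread(f'pics/{n}0.png'); hsv=cv2.cvtColor(im,cv2.COLOR_BGR2HSV); g=im.min(2)
    x0,y0,x1,y1=(190,115,345,245) if n=='top' else (185,165,340,250)
    c=cv2.resize(g[y0:y1,x0:x1],None,fx=4,fy=4,interpolation=cv2.INTER_CUBIC)
    print(n,'levels',np.percentile(c,[5,25,50,75,90,97]))
    if n=='top':
        px=lambda q:(np.asarray(q,float)+.5)/4-.5+[x0,y0]
        for name,th in(('plate',105),('plate',115),('plate',125)):
            m=cv2.morphologyEx((c>th).astype(np.uint8),cv2.MORPH_CLOSE,np.ones((17,17)))
            m[:240]=0;m[430:]=0;m[:,:120]=0;m[:,400:]=0
            k=max(cv2.findContours(m,0,1)[0],key=cv2.contourArea); b=cv2.boxPoints(cv2.minAreaRect(k))
            P=onplane(n,px(b),.046); print(th,np.round(px(b),1).tolist(),'\n',P.mean(0),[np.linalg.norm(P[i]-P[i-1]) for i in range(4)],np.degrees(np.arctan2(*(P[1]-P[0])[[1,0]])))
        # pocket floors (between deck grey and plate white) values
        for a in[(445,150),(200,150),(300,150),(450,350),(250,300),(300,80),(20,300)]: print(a,c[a[1]-5:a[1]+5,a[0]-5:a[0]+5].mean(),end=' ')
E
```

```text
top levels [ 52.  66.  86. 113. 117. 118.]
105 [[228.0, 186.6], [274.6, 179.0], [279.6, 209.5], [233.0, 217.1]] 
 [0.52494297 0.09796761 0.046     ] [np.float64(0.08278942453958497), np.float64(0.12620632079248234), np.float64(0.08271317566514276), np.float64(0.12482249093666148)] -81.94510138442517
115 [[272.9, 186.8], [274.8, 186.5], [278.1, 205.1], [276.2, 205.4]] 
 [0.52915443 0.0400605  0.046     ] [np.float64(0.05046932447555656), np.float64(0.005170905737697545), np.float64(0.050468033615037634), np.float64(0.005136225983403009)] -81.36016348463362Traceback (most recent call last):
  File "<stdin>", line 12, in <module>
ValueError: max() iterable argument is empty
```

```bash
cat > m.py <<'E'
from h import *
X0,Y0=190,115
def up(im): return cv2.resize(im[Y0:245,X0:345].min(2),None,fx=4,fy=4,interpolation=cv2.INTER_CUBIC)
px=lambda q:(np.asarray(q,float)+.5)/4-.5+[X0,Y0]
def plate(c,z=.046,th=92,roi=(240,430,120,400)):
    m=cv2.morphologyEx((c>th).astype(np.uint8),cv2.MORPH_CLOSE,np.ones((17,17)))
    k0=np.zeros_like(m);k0[roi[0]:roi[1],roi[2]:roi[3]]=1;m*=k0
    k=max(cv2.findContours(m,0,1)[0],key=cv2.contourArea); b=cv2.boxPoints(cv2.minAreaRect(k))
    return px(b),onplane('top',px(b),z)
E
python3 - <<'E'
from m import *
c=up(cv2.imread('pics/top0.png'))
b,P=plate(c); print(b.round(1).tolist(),P.mean(0),[round(np.linalg.norm(P[i]-P[i-1]),4) for i in range(4)],[np.degrees(np.arctan2(*(P[i]-P[i-1])[[1,0]])).round(2) for i in range(4)])
for a in[(445,150),(200,150),(300,150),(450,350),(300,80),(20,300)]: print(a,c[a[1]-5:a[1]+5,a[0]-5:a[0]+5].mean(),end=' ')
# edges by steepest gradient along scanlines
f=cv2.GaussianBlur(c.astype(float),(0,0),3)
def edge(lines,axis,sgn):
    pts=[]
    for i,lo,hi in lines:
        v=f[i,lo:hi] if axis==0 else f[lo:hi,i]
        j=lo+np.argmax(sgn*np.gradient(v)); pts.append((j,i) if axis==0 else (i,j))
    return np.array(pts,float)
def show(name,p,z):
    P=onplane('top',px(p),z); l=cv2.fitLine(P[:,:2].astype(np.float32),cv2.DIST_HUBER,0,1e-4,1e-4).ravel()
    r=(P[:,:2]-l[2:])@np.array([-l[1],l[0]]); print('\n',name,'yaw',np.degrees(np.arctan2(l[1],l[0])).round(2),'pt',l[2:].round(4),'rms',r.std().round(4)); return l
show('deck left',edge([(i,40,120) for i in range(250,430,6)],0,-1),.04)
show('deck right',edge([(i,530,610) for i in range(260,460,6)],0,1),.04)
show('deck near',edge([(i,420,500) for i in range(80,540,10)],1,1),.04)
show('deck far',edge([(i,45,95) for i in list(range(95,310,10))+list(range(340,560,10))],1,-1),.04)
show('W floor left',edge([(i,320,400) for i in range(120,190,6)],0,1),.024)
show('W floor right',edge([(i,500,560) for i in range(120,200,6)],0,-1),.024)
show('W floor near',edge([(i,190,240) for i in list(range(360,400,5))+list(range(485,525,5))],1,-1),.024)
show('N floor left',edge([(i,100,170) for i in range(105,180,6)],0,1),.024)
show('N floor right',edge([(i,250,300) for i in range(105,180,6)],0,-1),.024)
show('N floor near',edge([(i,180,230) for i in list(range(142,158,4))+list(range(235,262,4))],1,-1),.024)
E
```

```text
[[227.1, 186.3], [274.9, 178.2], [280.3, 210.0], [232.5, 218.0]] [0.52478109 0.09822913 0.046     ] [np.float64(0.0862), np.float64(0.1298), np.float64(0.0861), np.float64(0.1283)] [np.float64(8.86), np.float64(-81.64), np.float64(-172.12), np.float64(98.39)]
(445, 150) 91.58 (200, 150) 94.0 (300, 150) 70.81 (450, 350) 62.83 (300, 80) 68.81 (20, 300) 106.18 
 deck left yaw -4.27 pt [0.5127 0.2295] rms 0.002

 deck right yaw -4.19 pt [ 0.5042 -0.1035] rms 0.0005

 deck near yaw 85.73 pt [0.4288 0.0539] rms 0.0008

 deck far yaw 85.71 pt [0.7071 0.0676] rms 0.0028

 W floor left yaw -4.73 pt [0.6511 0.0333] rms 0.0005

 W floor right yaw -4.11 pt [ 0.6419 -0.0961] rms 0.0004

 W floor near yaw 86.02 pt [ 0.6074 -0.0192] rms 0.0003

 N floor left yaw -4.48 pt [0.6605 0.1832] rms 0.0003

 N floor right yaw -4.13 pt [0.6597 0.088 ] rms 0.0004

 N floor near yaw 86.08 pt [0.6187 0.1312] rms 0.0003
```

```bash
python3 - <<'E'
from m import *
c=up(cv2.imread('pics/top0.png')); f=cv2.GaussianBlur(c.astype(float),(0,0),1.5)
dx=np.array([.9973,-.0741]);dy=np.array([.0741,.9973])
# profiles along deck x at given deck-y, plane z .04
for yy in(-.050,-.083,-.120,.0,.083):
    s=np.arange(.415,.72,.004); Q=np.array([np.r_[dx*x+dy*(.1003+yy),.04] for x in s]); q=(proj('top',Q)-[X0,Y0])*4+1.5
    print(yy,' '.join(f'{x*1000:.0f}:{f[int(v),int(u)]:.0f}' for x,(u,v) in zip(s,q) if 0<=v<f.shape[0]))
# side view corners of deck/plate by eye -> triangulate
side=lambda a:np.array(a)/5+[185,165]
top=lambda a:np.array(a)/4+[190,115]
for n,t,s in(('plate near-right flange',(362,380),(288,209)),('plate far-right flange',(343,258),(392,165)),('plate near-left',(175,410),(150,147)),('block near-right top',(355,376),(288,184)),('deck near-right',(553,472),(318,334)),('W floor near-left',(350,212),(475,182))):
    P,e=tri(top(t),side(s)); print(n,P.round(4),round(e,4),'deck x,y',P[:2]@dx,P[:2]@dy-.1003)
E
```

```text
-0.05 415:115 419:115 423:93 427:71 431:67 435:60 439:61 443:62 447:63 451:63 455:64 459:62 463:62 467:63 471:62 475:64 479:67 483:63 487:64 491:65 495:66 499:65 503:65 507:65 511:66 515:64 519:64 523:64 527:66 531:66 535:65 539:65 543:67 547:68 551:66 555:65 559:69 563:68 567:67 571:67 575:66 579:68 583:66 587:65 591:69 595:72 599:71 603:84 607:95 611:97 615:98 619:97 623:99 627:99 631:97 635:99 639:97 643:97 647:93 651:94 655:98 659:95 663:97 667:98 671:97 675:95 679:80 683:44 687:36 691:58 695:71 699:86 703:111 707:117 711:118 715:117 719:116
-0.083 415:117 419:115 423:97 427:74 431:65 435:63 439:61 443:64 447:62 451:62 455:62 459:64 463:63 467:60 471:62 475:61 479:62 483:63 487:63 491:64 495:63 499:64 503:63 507:67 511:65 515:63 519:65 523:64 527:63 531:65 535:67 539:65 543:66 547:67 551:65 555:63 559:65 563:65 567:67 571:69 575:68 579:66 583:62 587:68 591:62 595:43 599:22 603:42 607:80 611:95 615:94 619:94 623:95 627:96 631:93 635:94 639:92 643:92 647:91 651:93 655:93 659:93 663:93 667:94 671:95 675:95 679:87 683:51 687:41 691:52 695:67 699:90 703:111 707:117 711:118 715:116 719
[... 1562 characters left out ...]
3:96 667:96 671:94 675:94 679:73 683:45 687:29 691:48 695:67 699:87 703:109 707:117 711:116 715:117 719:117
plate near-right flange [0.4932 0.0268 0.0447] 0.0039 deck x,y 0.48985980174455 -0.03701189147312635
plate far-right flange [0.5748 0.037  0.0486] 0.0046 deck x,y 0.5704964996625494 -0.02078391853247795
plate near-left [0.4751 0.1516 0.0453] 0.002 deck x,y 0.46256714016871747 0.08611004265323685
block near-right top [0.4957 0.0317 0.0579] 0.0054 deck x,y 0.4920459991545463 -0.0319334734422763
deck near-right [ 0.4296 -0.0972  0.0373] 0.0023 deck x,y 0.43562526672491436 -0.16538167804159326
W floor near-left [0.6172 0.0248 0.0295] 0.0238 deck x,y 0.6136987080160656 -0.029811922786627712
```

```bash
cat >> h.py <<'E'
DX=np.array([.9973,-.0741]);DY=np.array([.0741,.9973]);E=.6025;C=.0168
def W(x,y): return DX*x+DY*y          # deck-aligned (x from base, y) -> world
def rel(xy,z,yaw,pitch=0):
    o=manip.get_obs(); r0=R.from_quat(o['ee_rot'])
    x=np.r_[np.cos(np.radians(yaw)),np.sin(np.radians(yaw)),0]; zt=np.r_[0,0,-1.]
    r1=R.from_matrix(np.c_[x,np.cross(zt,x),zt])
    print('pos',o['position'].round(4),'F',o['ft_force'].round(1),'row',(r0.inv()*r1).as_rotvec(degrees=True).round(2),r0.inv().apply(np.r_[xy,z]-o['position']).round(4))
E
python3 -c "
from h import *
rel((.5248,.0982),.12,8.4)
rel((.5248,.0982),.22,8.4)"
```

```text
pos [0.146  0.6074 0.2306] F [-0.4  0.3 -0.2] row [5.000e-02 6.000e-02 6.809e+01] [-0.4064  0.4873  0.1112]
pos [0.146  0.6074 0.2306] F [-0.4  0.3 -0.2] row [5.000e-02 6.000e-02 6.809e+01] [-0.4066  0.4873  0.0112]
```

Emit:
move_arm --pt "0 0 68.1 -0.4065 0.4873 0.011 0.08" --pt "0 0 68.1 -0.4065 0.4873 0.011 0.08" --pt "0 0 68.1 -0.4065 0.4873 0.011 0.08" --pt "0 0 68.1 -0.4065 0.4873 0.011 0.08" --pt "0 0 68.1 -0.4065 0.4873 0.011 0.08" --pt "0 0 68.1 -0.4065 0.4873 0.011 0.08" --pt "0 0 68.1 -0.4065 0.4873 0.011 0.08" --pt "0 0 68.1 -0.4065 0.4873 0.011 0.08" --pt "0 0 68.1 -0.4065 0.4873 0.011 0.08" --pt "0 0 68.1 -0.4065 0.4873 0.011 0.08" --grip_force 20

```text
clock: 1.1
position: [0.4452, 0.2047, 0.2226]
ee_rot: [0.997, 0.073, 0.0, -0.0]
ft_force: [0.7, 0.7, 0.4]
grip_width: 0.94
```

```bash
python3 -c "
from h import *
rel((.5248,.0982),.10,8.4)
print(manip.get_obs()['clock'],manip.get_obs()['grip_width'])"
```

```text
pos [0.4452 0.2047 0.2226] F [0.7 0.7 0.4] row [-0.02 -0.   -0.02] [0.0633 0.117  0.1225]
1.1 0.9397034360451344
```

Emit:
move_arm --pt "0 0 0 0.0633 0.117 0.06 0.08" --pt "0 0 0 0.0633 0.117 0.1 0.08" --pt "0 0 0 0.0633 0.117 0.12 0.08" --pt "0 0 0 0.0633 0.117 0.1225 0.08" --pt "0 0 0 0.0633 0.117 0.1225 0.08" --pt "0 0 0 0.0633 0.117 0.1225 0.08"

```text
clock: 1.7
position: [0.5238, 0.1, 0.0998]
ee_rot: [0.997, 0.073, -0.001, 0.0]
ft_force: [-0.0, 1.0, 1.1]
grip_width: 0.936
```

```bash
python3 - <<'E'
from m import *
rel((.5248,.0982),.042,8.4)
t=cams.camera('top')[:,:,::-1]; s=cams.camera('side')[:,:,::-1]
a=cv2.resize(t[130:240,200:310],(550,550),interpolation=cv2.INTER_CUBIC); b=cv2.resize(s[100:230,190:300],(465,550),interpolation=cv2.INTER_CUBIC)
cv2.imwrite('pics/pre.png',cv2.resize(np.hstack([a,b]),(790,428)))
E
```

```text
pos [0.5238 0.1    0.0998] F [-0.   1.   1.1] row [ 0.03  0.08 -0.06] [0.0008 0.0019 0.0578]
```

View pics/pre.png

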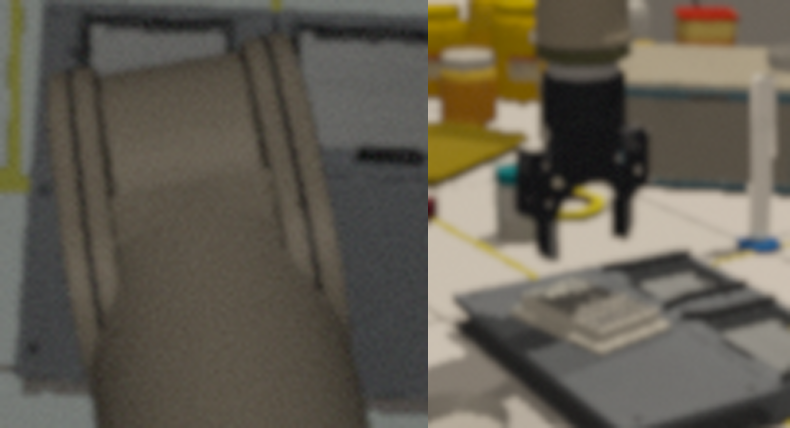

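The side view shows the fingers straddling the block at about (545–625, 240), with the plate below. Next I descend.

Emit:
move_arm --pt "0 0 0 0.0008 0.0019 0.03 0.078" --pt "0 0 0 0.0008 0.0019 0.05 0.078" --pt "0 0 0 0.0008 0.0019 0.056 0.078" --pt "0 0 0 0.0008 0.0019 0.058 0.078" --pt "0 0 0 0.0008 0.0019 0.058 0.078"

```text
clock: 2.3
position: [0.5258, 0.0991, 0.0433]
ee_rot: [0.997, 0.073, 0.001, -0.0]
ft_force: [-0.7, -0.8, -0.4]
grip_width: 0.917
```

Emit:
move_arm --pt "0 0 0 0 0 0.002 0.078" --pt "0 0 0 0 0 0.004 0.078" --pt "0 0 0 0 0 0.005 0.078"

```text
clock: 2.6
position: [0.5254, 0.0985, 0.0373]
ee_rot: [0.997, 0.073, 0.0, -0.0]
ft_force: [-0.2, 0.0, 0.3]
grip_width: 0.915
```

Emit:
move_arm --pt "0 0 0 0 0 0.001 0.078" --pt "0 0 0 0 0 0.002 0.078"

```text
clock: 2.8
position: [0.5254, 0.0984, 0.0357]
ee_rot: [0.997, 0.073, 0.0, -0.0]
ft_force: [-7.3, -1.6, 18.5]
grip_width: 0.91
```

Emit:
move_arm --pt "0 0 0 0 0 -0.003 0.078" --pt "0 0 0 0 0 -0.005 0.078" --pt "0 0 0 0 0 -0.005 0.068" --pt "0 0 0 0 0 -0.005 0.066" --pt "0 0 0 0 0 -0.005 0.066" --pt "0 0 0 0 0 -0.005 0.066" --grip_force 20

```text
clock: 3.4
position: [0.5255, 0.0985, 0.0406]
ee_rot: [0.997, 0.073, 0.0, -0.0]
ft_force: [-2.4, 0.7, 6.5]
grip_width: 0.829
```

```bash
python3 -c "
from h import *
rel(W(.5161,C),.041,-4.25)
rel(W(.5975,C),.041,-4.25)"
```

```text
pos [0.5255 0.0985 0.0406] F [-2.4  0.7  6.5] row [-0.02 -0.03 12.64] [-0.0269  0.1173 -0.0004]
pos [0.5255 0.0985 0.0406] F [-2.4  0.7  6.5] row [-0.02 -0.03 12.64] [ 0.0525  0.1351 -0.0004]
```

Emit:
move_arm --pt "0 0 1 -0.002 0.01 -0.0005 0.066" --pt "0 0 3 -0.006 0.028 -0.0005 0.066" --pt "0 0 5.5 -0.011 0.05 -0.0005 0.066" --pt "0 0 8 -0.017 0.074 -0.0005 0.066" --pt "0 0 10.5 -0.022 0.096 -0.0005 0.066" --pt "0 0 12 -0.0255 0.111 -0.0005 0.066" --pt "0 0 12.6 -0.0268 0.1173 -0.0005 0.066" --pt "0 0 12.6 -0.0268 0.1173 -0.0005 0.066"

```text
clock: 4.2
position: [0.5158, -0.0231, 0.0407]
ee_rot: [0.999, -0.038, 0.0, 0.0]
ft_force: [-0.4, -2.4, 2.8]
grip_width: 0.828
```

```bash
python3 - <<'E'
from m import *
rel(W(.5975,C),.041,-4.25)
t=cams.camera('top')[:,:,::-1]; s=cams.camera('side')[:,:,::-1]
a=cv2.resize(t[130:240,220:340],(600,550),interpolation=cv2.INTER_CUBIC); b=cv2.resize(s[130:250,190:330],(642,550),interpolation=cv2.INTER_CUBIC)
cv2.imwrite('pics/slid.png',cv2.resize(np.hstack([a,b]),(795,352)))
E
```

```text
pos [ 0.5158 -0.0231  0.0407] F [-0.4 -2.4  2.8] row [ 0.04 -0.   -0.09] [ 0.0815 -0.0017 -0.0003]
```

View pics/slid.png

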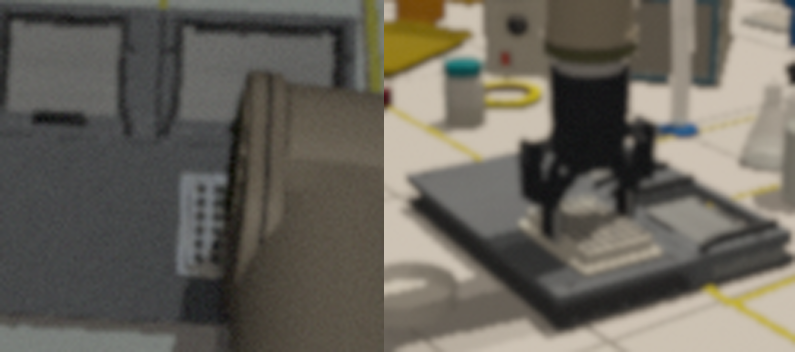

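The plate is held square on the apron: its left end is visible at view (180, 175–275), clear of the rails, and the bystanders are untouched. I'll check the visible left end numerically.

```bash
python3 - <<'E'
from m import *
c=up(cams.camera('top')[:,:,::-1]); f=cv2.GaussianBlur(c.astype(float),(0,0),2)
P=[]
for v in range(290,395,5):
    j=320+np.argmax(np.gradient(f[v,320:368])); P.append(onplane('top',px([(j,v)]),.046)[0])
P=np.array(P); print('left end y',(P[:,:2]@DY).round(4),'want',C+.0639)
Q=[]
for u in range(350,372,3):
    g=np.gradient(f[:,u]); a=260+np.argmax(g[260:310]); b=370+np.argmin(g[370:440]); Q.append([onplane('top',px([(u,k)]),.046)[0,:2]@DX for k in(a,b)])
print('front,near x',np.mean(Q,0),np.std(Q,0))
E
```

```text
left end y [0.0799 0.0804 0.0803 0.0808 0.0806 0.0811 0.081  0.0808 0.0807 0.0805
 0.081  0.0802 0.0807 0.0806 0.0804 0.0803 0.0801 0.0806 0.0805 0.0803
 0.0808] want 0.0807
front,near x [0.55825938 0.47877237] [0.00027382 0.00874579]
```

Emit:
move_arm --pt "0 0 0 0.01 0 0 0.066" --pt "0 0 0 0.022 0 0 0.066" --pt "0 0 0 0.034 0 0 0.066" --pt "0 0 0 0.044 0 0 0.066" --pt "0 0 0 0.05 0 0 0.066"

```text
clock: 4.85
position: [0.5655, -0.0237, 0.0406]
ee_rot: [0.999, -0.036, -0.001, -0.0]
ft_force: [-9.9, 1.3, 13.8]
grip_width: 0.831
```

Emit:
move_arm --pt "0 0 0 0.008 0 0 0.066" --pt "0 0 0 0.016 0 0 0.066" --pt "0 0 0 0.024 0 0 0.066" --pt "0 0 0 0.03 0 0 0.066" --pt "0 0 0 0.032 0 0 0.066"

```text
clock: 5.35
position: [0.5972, -0.0261, 0.0406]
ee_rot: [0.999, -0.036, -0.001, -0.001]
ft_force: [-8.5, 1.9, 12.6]
grip_width: 0.83
```

```bash
python3 - <<'E'
from m import *
t=cams.camera('top')[:,:,::-1]; s=cams.camera('side')[:,:,::-1]
a=cv2.resize(t[130:230,230:340],(605,550),interpolation=cv2.INTER_CUBIC); b=cv2.resize(s[150:240,220:335],(703,550),interpolation=cv2.INTER_CUBIC)
cv2.imwrite('pics/in.png',cv2.resize(np.hstack([a,b]),(798,335)))
print(manip.get_obs())
E
```

```text
{'clock': 5.45, 'joint_pos': array([-0.46558412,  0.49638789,  0.54524506,  1.75410181, -0.30373524,
        0.97758255,  0.12685487]), 'joint_velocities': array([-2.14515197e-03, -2.48943896e-03,  4.98043097e-04,  7.11408416e-03,
        2.52406068e-03, -8.11270803e-03, -4.87693914e-05]), 'tau': array([ 2.44856458e-01, -5.50188375e+01,  1.02233148e+01, -3.13763773e+01,
       -1.43057252e-01, -1.40782245e+00,  1.33700951e-02]), 'position': array([ 0.59728586, -0.02607222,  0.04061589]), 'ee_rot': array([ 9.99361035e-01, -3.57272780e-02, -9.12510598e-04, -5.00497433e-04]), 'ft_force': array([-5.36189135,  0.70614512,  7.52284092]), 'torque': array([0.09945235, 0.97460095, 0.02691444]), 'grip_width': 0.8327867251852994}
```

View pics/in.png

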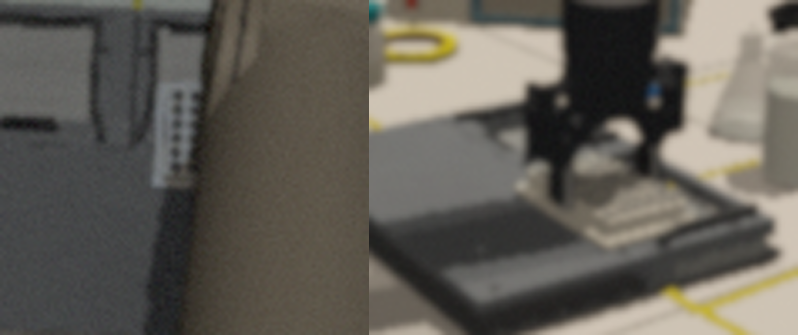

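The plate's front is between the wide nest's rails, with its near edge at about (170,187) in the left panel, and it is still level. Now I release, lift, and turn the hand to push from behind.

Emit:
move_arm --pt "0 0 0 0 0 0 0.08" --pt "0 0 0 0 0 0 0.08" --pt "0 0 0 0 0 -0.005 0.08" --pt "0 0 0 0 0 -0.03 0.0854" --pt "0 0 0 -0.02 0 -0.06 0.0854" --pt "0 0 0 -0.0656 0 -0.07 0.0854"

```text
clock: 6.05
position: [0.535, -0.023, 0.1135]
ee_rot: [0.999, -0.037, 0.003, 0.0]
ft_force: [0.1, 0.3, 1.2]
grip_width: 0.999
```

```bash
python3 -c "
from h import *
rel(W(.530,C),.07,85.75)
rel(W(.530,C),.07,-94.25)
print(manip.get_obs()['joint_pos'])"
```

```text
pos [ 0.535  -0.023   0.1135] F [0.1 0.3 1.2] row [  0.27  -0.23 -89.96] [-0.0054 -0.0001  0.0435]
pos [ 0.535  -0.023   0.1135] F [0.1 0.3 1.2] row [-0.23 -0.27 90.04] [-0.0054 -0.0001  0.0435]
[-0.57378186  0.25751784  0.60749669  1.8728327  -0.16693682  1.05627068
  0.02657594]
```

Emit:
move_arm --pt "0 0 -90 -0.0054 0 0 0.0854" --pt "0 0 -90 -0.0054 0 0 0.0854" --pt "0 0 -90 -0.0054 0 0 0.0854" --pt "0 0 -90 -0.0054 0 0 0.0854" --pt "0 0 -90 -0.0054 0 0 0.0854" --pt "0 0 -90 -0.0054 0 0 0.0854" --pt "0 0 -90 -0.0054 0 0 0.0854" --pt "0 0 -90 -0.0054 0 0 0.0854" --pt "0 0 -90 -0.0054 0 0 0.0854" --pt "0 0 -90 -0.0054 0 0 0.0854"

```text
clock: 7.05
position: [0.5268, -0.0223, 0.1109]
ee_rot: [0.754, 0.657, 0.0, 0.0]
ft_force: [0.3, -0.1, 1.1]
grip_width: 1.005
```

Emit:
move_arm --pt "0 0 -13 0 0 0 0.0854" --pt "0 0 -13 0 0 0 0.0854" --pt "0 0 -13 0 0 0 0.0854"

```text
clock: 7.35
position: [0.5268, -0.0223, 0.1109]
ee_rot: [0.677, 0.736, 0.0, 0.0]
ft_force: [-0.0, -0.1, -0.6]
grip_width: 0.999
```

```bash
python3 -c "
from h import *
rel(W(.530,C),.031,85.75)
print(manip.get_obs()['joint_pos'])"
```

```text
pos [ 0.5268 -0.0223  0.1109] F [-0.  -0.1 -0.6] row [ 0.01 -0.01  9.05] [-0.0005  0.0029  0.0799]
[-0.37875363  0.2260199   0.37666234  1.88173513 -0.09535672  1.05093801
  1.69122307]
```

Emit:
move_arm --pt "0 0 8 0 0.001 0.03 0.0854" --pt "0 0 9 0 0.001 0.055 0.0854" --pt "0 0 9 0 0.001 0.068 0.0854" --pt "0 0 9 0 0.001 0.076 0.0854" --pt "0 0 9 0 0.001 0.08 0.0854" --pt "0 0 9 0 0.001 0.08 0.0854"

```text
clock: 7.95
position: [0.528, -0.0223, 0.0309]
ee_rot: [0.733, 0.68, 0.0, 0.0]
ft_force: [-0.2, 0.4, 0.4]
grip_width: 1.006
```

```bash
python3 - <<'E'
from h import *
rel(W(.594,C),.031,85.75)
s=cams.camera('side')[:,:,::-1]
cv2.imwrite('pics/push0.png',cv2.resize(s[150:240,205:325],(720,540),interpolation=cv2.INTER_CUBIC))
E
```

```text
pos [ 0.528  -0.0223  0.0309] F [-0.2  0.4  0.4] row [ 0.02 -0.01 -0.02] [-0.0001  0.0658 -0.0001]
```

View pics/push0.png

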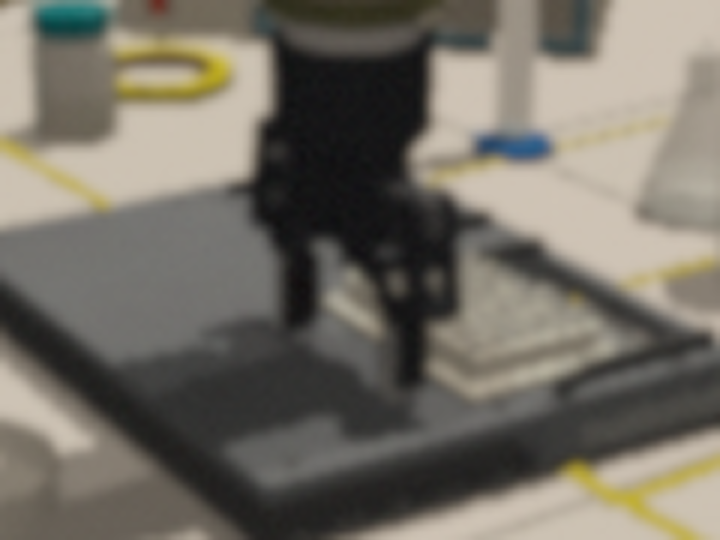

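Both fingertips (300,325) and (410,380) stand just behind the plate's near flange, which is level. Now I push gently.

Emit:
move_arm --pt "0 0 0 0 0.006 0 0.0854" --pt "0 0 0 0 0.012 0 0.0854" --pt "0 0 0 0 0.017 0 0.0854" --pt "0 0 0 0 0.021 0 0.0854" --pt "0 0 0 0 0.025 0 0.0854" --pt "0 0 0 0 0.029 0 0.0854" --pt "0 0 0 0 0.033 0 0.0854" --pt "0 0 0 0 0.037 0 0.0854" --pt "0 0 0 0 0.041 0 0.0854" --pt "0 0 0 0 0.045 0 0.0854"

```text
clock: 9.0
position: [0.5726, -0.0256, 0.0308]
ee_rot: [0.733, 0.68, -0.0, -0.0]
ft_force: [-5.6, 0.0, 6.7]
grip_width: 0.997
```

Emit:
move_arm --pt "0 0 0 0 0.003 0 0.0854" --pt "0 0 0 0 0.006 0 0.0854" --pt "0 0 0 0 0.009 0 0.0854" --pt "0 0 0 0 0.012 0 0.0854" --pt "0 0 0 0 0.014 0 0.0854"

```text
clock: 9.5
position: [0.5865, -0.0267, 0.031]
ee_rot: [0.733, 0.68, -0.0, -0.0]
ft_force: [-6.0, 0.5, 10.2]
grip_width: 1.0
```

```bash
python3 - <<'E'
from h import *
rel(W(.594,C),.031,85.75)
s=cams.camera('side')[:,:,::-1]
cv2.imwrite('pics/push1.png',cv2.resize(s[160:235,230:330],(800,600),interpolation=cv2.INTER_CUBIC))
E
```

```text
pos [ 0.5865 -0.0267  0.031 ] F [-6.   0.5 10.2] row [-0.06 -0.02 -0.02] [-0.      0.0071 -0.0001]
```

View pics/push1.png

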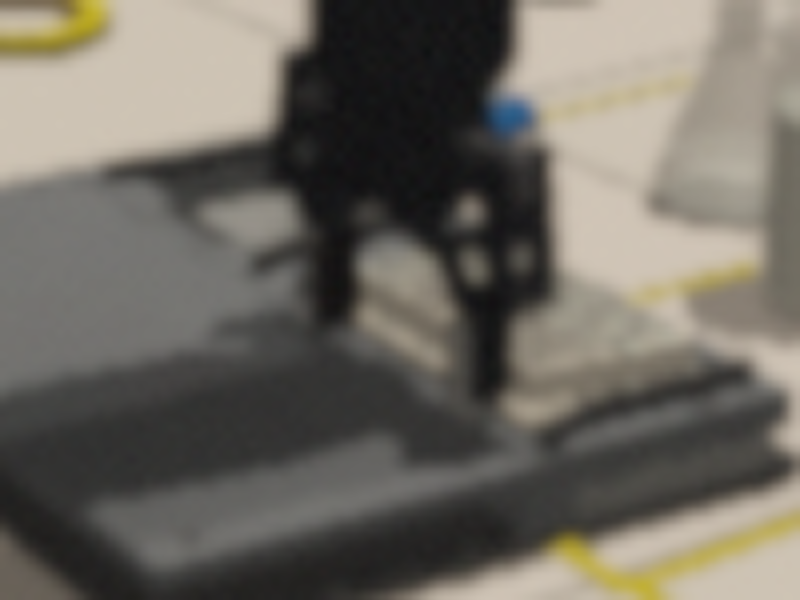

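The plate is now tipped nose-down between the rails, its near flange against both fingers (330,310) and (490,385). I continue until the front stops at the far wall.

Emit:
move_arm --pt "0 0 0 0 0.002 0 0.0854" --pt "0 0 0 0 0.004 0 0.0854" --pt "0 0 0 0 0.005 0 0.0854"

```text
clock: 9.85
position: [0.5923, -0.0271, 0.0314]
ee_rot: [0.733, 0.68, 0.0, 0.0]
ft_force: [-3.4, 0.3, 7.2]
grip_width: 1.004
```

Emit:
move_arm --pt "0 0 0 0 0.001 0 0.0854" --pt "0 0 0 0 0.002 0 0.0854"

```text
clock: 10.05
position: [0.594, -0.0273, 0.0311]
ee_rot: [0.733, 0.68, 0.0, 0.0]
ft_force: [-2.6, -0.4, 5.1]
grip_width: 1.005
```

Emit:
move_arm --pt "0 0 0 0 0.001 0 0.0854" --pt "0 0 0 0 0.002 0 0.0854"

```text
clock: 10.25
position: [0.5959, -0.0274, 0.0309]
ee_rot: [0.733, 0.68, 0.0, -0.0]
ft_force: [-3.1, -0.5, 4.5]
grip_width: 1.003
```

Emit:
move_arm --pt "0 0 0 0 0.001 0 0.0854" --pt "0 0 0 0 0.002 0 0.0854"

```text
clock: 10.45
position: [0.5978, -0.0275, 0.0304]
ee_rot: [0.733, 0.68, 0.0, 0.0]
ft_force: [0.2, -0.8, 0.0]
grip_width: 0.999
```

Emit:
move_arm --pt "0 0 0 0 -0.006 0 0.0854" --pt "0 0 0 0 -0.012 -0.005 0.0854" --pt "0 0 0 0 -0.03 -0.03 0.0854" --pt "0 0 0 0 -0.06 -0.055 0.0854" --pt "0 0 0 0 -0.1 -0.08 0.0854" --pt "0 0 0 0 -0.13 -0.1 0.0854"

```text
clock: 11.05
position: [0.4658, -0.0179, 0.1316]
ee_rot: [0.733, 0.68, 0.0, -0.0]
ft_force: [0.0, 0.9, 0.6]
grip_width: 0.999
```

```bash
python3 - <<'E'
from m import *
t=cams.camera('top')[:,:,::-1]; s=cams.camera('side')[:,:,::-1]
cv2.imwrite('pics/t1.png',t)
a=cv2.resize(t[130:200,255:345],(707,550),interpolation=cv2.INTER_CUBIC); b=cv2.resize(s[165:235,245:335],(707,550),interpolation=cv2.INTER_CUBIC)
cv2.imwrite('pics/nest.png',cv2.resize(np.hstack([a,b]),(800,311)))
E
```

```text
(no output)
```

View pics/nest.png

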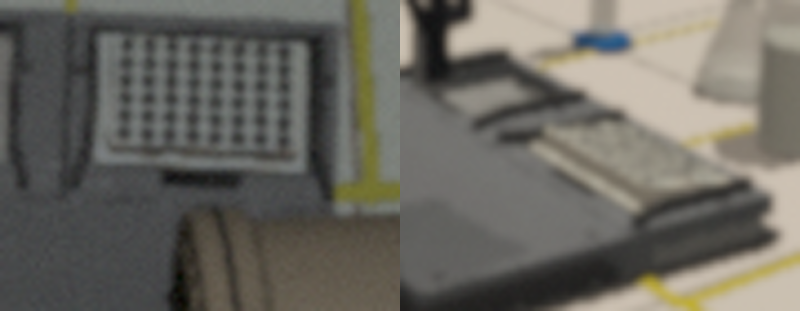

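The plate lies in the wide nest, nose under the lip and its near edge still standing on the jaw (195,175 left panel). I'll check this numerically.

```bash
cat > chk.py <<'E'
from m import *
def prof(img,z):
    f=cv2.GaussianBlur(up(img).astype(float),(0,0),1.5)
    for yy in(-.05,-.025,.025,.05):
        s=np.arange(.588,.706,.003); Q=np.array([np.r_[W(x,C+yy),z] for x in s]); q=(proj('top',Q)-[X0,Y0])*4+1.5
        print(yy,' '.join(f'{x*1000:.0f}:{f[int(v),int(u)]:.0f}' for x,(u,v) in zip(s,q)))
E
python3 - <<'E'
from chk import *
prof(cv2.imread('pics/t1.png'),.046)
rel(W(.612,C),.075,85.75)
E
```

```text
-0.05 588:74 591:75 594:75 597:74 600:71 603:81 606:105 609:109 612:87 615:71 618:77 621:75 624:68 627:83 630:84 633:74 636:72 639:85 642:84 645:71 648:81 651:91 654:83 657:75 660:83 663:87 666:80 669:77 672:92 675:87 678:81 681:85 684:83 687:61 690:56 693:66 696:80 699:108 702:118 705:122
-0.025 588:74 591:75 594:68 597:65 600:60 603:66 606:94 609:112 612:96 615:79 618:93 621:94 624:88 627:98 630:105 633:93 636:97 639:104 642:105 645:97 648:98 651:106 654:102 657:99 660:105 663:108 666:98 669:98 672:107 675:106 678:98 681:96 684:81 687:63 690:66 693:74 696:82 699:98 702:117 705:122
0.025 588:71 591:71 594:62 597:58 600:56 603:67 606:93 609:105 612:82 615:72 618:95 621:99 624:95 627:101 630:106 633:97 636:97 639:107 642:108 645:95 648:96 651:104 654:101 657:96 660:100 663:100 666:94 669:94 672:105 675:106 678:90 681:93 684:83 687:59 690:67 693:76 696:84 699:104 702:117 705:122
0.05 588:74 591:74 594:74 597:74 600:71 603:76 606:107 609:113 612:88 615:84 618:97 621:84 624:75 627:87 630:89 633:78 636:78 639:92 642:91 645:73 648:79 651:87 654:76 657:72 660:83 663:86 666:72 669:75 672:92 675:88 678:72 681:80 684:82 687:64 690:62 693:73 696:84 699:102 702:120 705:123
pos [ 0.4662 -0.0175  0.1332] F [0.7 0.6 0.5] row [ 0.18 -0.16 -0.01] [-0.0004  0.1457  0.0586]
```

Near flange edge is at deck x ≈ E+2 mm and standing on the jaw. The front edge computes to about 3 mm under the lip. Next I move over the block's near rim and press.

Emit:
move_arm --pt "0 0 0 0 0.045 0 0.0854" --pt "0 0 0 0 0.09 0 0.0854" --pt "0 0 0 0 0.13 0 0.0854" --pt "0 0 0 0 0.153 0.02 0.0854" --pt "0 0 0 0 0.1535 0.05 0.0854" --pt "0 0 0 0 0.1535 0.07 0.0854" --pt "0 0 0 0 0.1535 0.073 0.0854" --pt "0 0 0 0 0.1535 0.073 0.0854"

```text
clock: 11.95
position: [0.6208, -0.0294, 0.0572]
ee_rot: [0.733, 0.68, -0.0, -0.0]
ft_force: [0.2, -0.1, -0.4]
grip_width: 1.004
```

```bash
python3 -c "
from h import *
rel(W(.620,C),.045,85.75)"
```

```text
pos [ 0.6208 -0.0294  0.0572] F [ 0.2 -0.1 -0.4] row [-0.06  0.02 -0.02] [ 0.0001 -0.0012  0.0122]
```

Emit:
move_arm --pt "0 0 0 0 0 0.003 0.0854" --pt "0 0 0 0 0 0.006 0.0854" --pt "0 0 0 0 0 0.009 0.0854" --pt "0 0 0 0 0 0.011 0.0854"

```text
clock: 12.35
position: [0.6211, -0.0291, 0.0468]
ee_rot: [0.733, 0.68, 0.0, 0.0]
ft_force: [0.0, 0.0, 0.6]
grip_width: 0.996
```

Emit:
move_arm --pt "0 0 0 0 0 0.001 0.0854" --pt "0 0 0 0 0 0.002 0.0854" --pt "0 0 0 0 0 0.003 0.0854"

```text
clock: 12.65
position: [0.6211, -0.0292, 0.0436]
ee_rot: [0.733, 0.68, 0.0, -0.0]
ft_force: [0.6, -0.4, 0.7]
grip_width: 1.0
```

Emit:
move_arm --pt "0 0 0 0 0 0.001 0.0854" --pt "0 0 0 0 0 0.002 0.0854" --pt "0 0 0 0 0 0.003 0.0854"

```text
clock: 12.95
position: [0.6209, -0.0292, 0.0408]
ee_rot: [0.733, 0.68, -0.0, -0.0]
ft_force: [-3.5, 0.4, 4.8]
grip_width: 1.002
```

Emit:
move_arm --pt "0 0 0 0 0 0.001 0.0854" --pt "0 0 0 0 0 0.002 0.0854" --pt "0 0 0 0 0 0.003 0.0854"

```text
clock: 13.25
position: [0.6209, -0.0292, 0.0378]
ee_rot: [0.733, 0.68, 0.0, -0.0]
ft_force: [0.3, 0.3, -0.8]
grip_width: 1.002
```

Emit:
move_arm --pt "0 0 0 0 0 0.001 0.0854" --pt "0 0 0 0 0 0.002 0.0854" --pt "0 0 0 0 0 0.003 0.0854"

```text
clock: 13.55
position: [0.6209, -0.0292, 0.0344]
ee_rot: [0.733, 0.68, -0.0, -0.0]
ft_force: [-1.0, -0.1, 3.0]
grip_width: 0.998
```

Emit:
move_arm --pt "0 0 0 0 0 0.001 0.0854" --pt "0 0 0 0 0 0.002 0.0854"

```text
clock: 13.75
position: [0.621, -0.0293, 0.0325]
ee_rot: [0.733, 0.68, -0.0, -0.0]
ft_force: [-1.5, 0.8, -0.0]
grip_width: 0.996
```

Emit:
move_arm --pt "0 0 0 0 0 0.001 0.0854" --pt "0 0 0 0 0 0.002 0.0854"

```text
clock: 13.95
position: [0.6212, -0.0292, 0.031]
ee_rot: [0.733, 0.68, 0.0, 0.0]
ft_force: [-5.1, 0.5, 14.0]
grip_width: 0.999
```

Emit:
move_arm --pt "0 0 0 0 0 0.0005 0.0854" --pt "0 0 0 0 0 0.001 0.0854"

```text
clock: 14.15
position: [0.6212, -0.0292, 0.0309]
ee_rot: [0.733, 0.68, 0.0, -0.0]
ft_force: [-9.0, 0.6, 19.8]
grip_width: 1.005
```

The hand hits a stiff stop at TCP 0.031, which puts the tips at 44 mm, the height of a seated plate's top. I back off and check.

Emit:
move_arm --pt "0 0 0 0 0 0.0005 0.0854" --pt "0 0 0 0 0 0.0005 0.0854" --pt "0 0 0 0 0 -0.005 0.0854" --pt "0 0 0 0 0 -0.04 0.0854" --pt "0 0 0 0 -0.04 -0.08 0.0854" --pt "0 0 0 0 -0.09 -0.1 0.0854" --pt "0 0 0 0 -0.14 -0.1 0.0854" --pt "0 0 0 0 -0.165 -0.1 0.0854" --pt "0 0 0 0 -0.165 -0.1 0.0854"

```text
clock: 15.05
position: [0.453, -0.0166, 0.1296]
ee_rot: [0.733, 0.68, 0.0, -0.001]
ft_force: [0.6, -0.1, -0.2]
grip_width: 0.998
```

```bash
python3 - <<'E'
from chk import *
t=cams.camera('top')[:,:,::-1]; s=cams.camera('side')[:,:,::-1]
cv2.imwrite('pics/t2.png',t)
prof(t,.030)
a=cv2.resize(t[130:200,255:345],(707,550),interpolation=cv2.INTER_CUBIC); b=cv2.resize(s[165:235,245:335],(707,550),interpolation=cv2.INTER_CUBIC)
cv2.imwrite('pics/nest2.png',cv2.resize(np.hstack([a,b]),(800,311)))
E
```

```text
-0.05 588:74 591:74 594:73 597:72 600:73 603:80 606:90 609:79 612:66 615:71 618:80 621:69 624:73 627:85 630:82 633:69 636:77 639:87 642:81 645:67 648:81 651:92 654:80 657:70 660:85 663:91 666:78 669:67 672:81 675:85 678:72 681:71 684:78 687:69 690:47 693:48 696:64 699:74 702:90 705:109
-0.025 588:69 591:73 594:70 597:60 600:57 603:67 606:89 609:96 612:86 615:97 618:99 621:91 624:92 627:103 630:99 633:88 636:89 639:100 642:97 645:88 648:92 651:99 654:93 657:85 660:97 663:103 666:96 669:86 672:96 675:100 678:89 681:88 684:94 687:87 690:59 693:58 696:71 699:77 702:92 705:110
0.025 588:73 591:73 594:70 597:67 600:66 603:75 606:96 609:98 612:86 615:96 618:107 621:102 624:106 627:113 630:111 633:103 636:106 639:113 642:107 645:96 648:104 651:108 654:102 657:102 660:109 663:108 666:104 669:101 672:108 675:113 678:100 681:98 684:103 687:90 690:58 693:56 696:69 699:76 702:95 705:113
0.05 588:67 591:72 594:76 597:75 600:73 603:80 606:93 609:91 612:72 615:79 618:88 621:81 624:85 627:96 630:94 633:85 636:90 639:97 642:92 645:82 648:92 651:100 654:88 657:82 660:92 663:99 666:91 669:79 672:87 675:90 678:84 681:84 684:89 687:78 690:55 693:51 696:66 699:77 702:94 705:112
```

View pics/nest2.png

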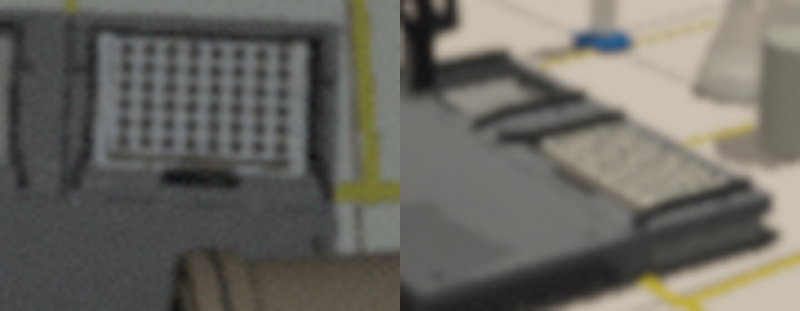

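The plate lies flat below apron level, and its near flange is no longer visible from the side. The dark jaw (162–240, 168–185 left panel) overlaps the near flange. One last numeric check covers the jaw's reach, the plate-top height and the bystanders.

```bash
python3 - <<'E'
from chk import *
t0,t2=cv2.imread('pics/top0.png'),cv2.imread('pics/t2.png')
for n in('t1','t2'):
    f=cv2.GaussianBlur(up(cv2.imread(f'pics/{n}.png')).astype(float),(0,0),1)
    for yy in(-.04,-.01,0,.01,.04):
        s=np.arange(.590,.622,.002); q=(proj('top',np.array([np.r_[W(x,C+yy),.033] for x in s]))-[X0,Y0])*4+1.5
        print(n,yy,' '.join(f'{x*1000:.0f}:{f[int(v),int(u)]:.0f}' for x,(u,v) in zip(s,q)))
# block-top corners (crop of nest2: scale 4.444 both panels), triangulated height
T=lambda u,v:np.array([255+u/4.444,130+v/4.444]); S=lambda u,v:np.array([245+(u-400)/4.444,165+v/4.444])
for a,b in((T(303,172),S(640,206)),(T(98,165),S(548,143))): print('near corners',*[np.round(k,4) for k in tri(a,b)])
for n,(u,v) in dict(timer=(396,212),beaker=(281,265),pot=(125,155),round=(126,225)).items():
    k=20; r=cv2.matchTemplate(t2[v-k-6:v+k+6,u-k-6:u+k+6],t0[v-k:v+k,u-k:u+k],cv2.TM_CCOEFF_NORMED); print(n,cv2.minMaxLoc(r)[1],np.array(cv2.minMaxLoc(r)[3])-6)
o=manip.get_obs();print(o['clock'],o['position'],o['ft_force'])
E
```

```text
t1 -0.04 590:75 592:76 594:76 596:75 598:74 600:74 602:72 604:69 606:81 608:98 610:105 612:102 614:84 616:65 618:68 620:84 622:94
t1 -0.01 590:72 592:68 594:57 596:47 598:35 600:30 602:29 604:41 606:67 608:94 610:109 612:101 614:86 616:79 618:82 620:91 622:90
t1 0 590:74 592:71 594:61 596:44 598:31 600:27 602:31 604:46 606:76 608:105 610:114 612:111 614:94 616:77 618:77 620:91 622:101
t1 0.01 590:73 592:69 594:60 596:44 598:29 600:24 602:31 604:42 606:67 608:94 610:109 612:106 614:89 616:73 618:74 620:89 622:101
t1 0.04 590:73 592:72 594:72 596:74 598:76 600:76 602:73 604:72 606:82 608:94 610:112 612:112 614:95 616:82 618:88 620:106 622:114
t2 -0.04 590:75 592:75 594:74 596:72 598:71 600:72 602:76 604:83 606:86 608:81 610:75 612:73 614:85 616:104 618:107 620:98 622:95
t2 -0.01 590:73 592:72 594:63 596:51 598:37 600:37 602:34 604:37 606:48 608:62 610:68 612:71 614:78 616:83 618:84 620:80 622:78
t2 0 590:69 592:69 594:61 596:47 598:31 600:24 602:31 604:37 606:49 608:62 610:63 612:65 614:76 616:94 618:101 620:101 622:103
t2 0.01 590:72 592:68 594:60 596:44 598:31 600:23 602:25 604:30 606:47 608:64 610:65 612:67 614:80 616:96 618:100 620:90 622:92
t2 0.04 590:72 592:71 594:73 596:76 598:76 600:75 602:81 604:93 606:102 608:101 610:89 612:80 614:92 616:104 618:110 620:110 622:106
near corners [ 0.6021 -0.0913  0.0459] 0.0065
near corners [0.6154 0.028  0.0432] 0.0196
timer 0.9697936773300171 [0 0]
beaker 0.26277828216552734 [ 0 -1]
pot 0.9933341145515442 [0 0]
round 0.9929718375205994 [0 0]
15.15 [ 0.45667765 -0.01667686  0.13016169] [0.4760332  0.64203218 0.31967126]
```

```bash
python3 - <<'E'
from h import *
a=cv2.imread('pics/side0.png'); b=cams.camera('side')[:,:,::-1].copy()
r=cv2.matchTemplate(b[205:258,165:228],a[213:250,173:220],cv2.TM_CCOEFF_NORMED); print('beaker side',cv2.minMaxLoc(r)[1],np.array(cv2.minMaxLoc(r)[3])-8)
print(manip.get_obs()['ft_force'],manip.hand_in())
E
```

```text
beaker side 0.6401270031929016 [2 1]
the job is handed in; nothing more can be done
[-0.68067367 -0.49260159 -0.05049324] None
```

The plate is seated in the wide nest and the job is handed in, at about 15 s on the clock. One check is inconclusive: I could not confirm from the last pictures that the beaker stayed put.

**What I did:** I gripped the plate by its well block and slid it square into the right-hand (wide) nest's mouth. I then pushed its near edge with the open fingers until it tipped nose-down under the lip, and pressed the near edge down past the jaw.

**Last checks:**
- **Seating:** the press met a stiff stop with the tips at about 44 mm, the height of a seated plate's top. The near flange had dropped below apron level in the side view.
- **Jaw:** in the top view the dark jaw covers about 4 mm of the near flange, which is bright on either side of it, so it has sprung back.
- **Front edge:** its position under the lip is worked out from the near edge (about 3 mm under). I did not see it directly.
- **Triangulated height:** the two block corners I checked were rough, at 43–46 mm with ray gaps of 7–20 mm. They agree with the seated height only loosely.
- **Bystanders:** the sample pot and the two round white objects I checked, one of them the timer, had not shifted in the top view.
- **Beaker, not confirmed:** the arm hid it from above. From the side its match was weak (0.64, about 2 pixels off), probably because of the arm's shadow. By design the hand and fingers never went near it, and the wrist felt no force outside the plate contacts.

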